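# Mount the clamp carrier on the instrument rail

## Robot

A 7-joint arm with a two-finger parallel gripper is mounted at the origin on a cart in front of the work surface, level with it; the furniture and walls round the work are solid. World frame = base frame: x ahead of the robot, y to its left, z up, the work surface at z = 0. Lengths are in m, angles in degrees, forces in N, time in s.
With the tool pointing down it reaches from about 0.425 to 0.875 m from the base axis. Payload 4.7 kg.
Tool frame: the origin (TCP) lies between the finger pads; the fingertips stand 22 mm ahead of it and the grasp point (between the pads) lies 3 mm ahead of it; z points along the fingers, y is the line along which they close (so a half turn about z gives the same grasp; the last joint's range is limited). The gripper opens to 87 mm and grips with 3 to 60 N. Pads are 19 mm wide; open, the fingers measure 117 mm over their backs; the gripper's body (75 mm by 190 mm) begins 51 mm behind the grasp point.
Start: joints at [71.74, 18.392, -4.016, 83.108, 1.295, 78.541, -3.26], TCP at [0.212, -0.614, 0.245] pointing down, gripper open.
Joint ranges: [-163.93, 163.93], [-17.29, 119.83], [-79.2, 71.16], [3.27, 140.29], [-89.18, 269.18], [5.43, 117.66], [-154.24, 154.24]. Speed limits (degrees/s): [147.25, 147.25, 180, 180, 180, 180, 180].

## Interface

Orientations are given as [roll, pitch, yaw] about the fixed x, y, z axes, in that order (R = Rz(yaw) Ry(pitch) Rx(roll)).
In Python, from cell import env gives the robot as it stands.
- The arm moves only by the tool drive_tool, never from a script. Its argument "moves" is a list of rows, each a list of 3 entries, a list of its own where there are three numbers: the shift along the tool's x, y, z in mm, then the turn, a rotation vector about the tool's x, y, z in rad, then the closure, from 0 (fully open) to 1 (shut). In form: [[[x, y, z], [wx, wy, wz], jaw], ...]. A call has 1 to 12 rows; each row shifts and turns the commanded pose from where the row before left it, along the tool's axes as they then stand; what a row does not reach is not made up. A row lasts 1/12 s, in which the tool goes at most 41.7 mm and 7.16 degrees, less where a joint would pass 70% of its speed; a pose out of reach is approached as far as the arm can. A call with a gripper value outside its range is refused whole. The fingers move at their own pace and stop on an object; "newtons" is the grip in N (left out, the last holds). Time passes only in rows, so rows that do not move let the fingers close. It gives the time, the measured TCP pose, the force, the opening and the grip force at its end, in the units of the state.
- env.get_obs(): the state, without advancing time (a new reading comes with each control period).
- env.read_camera(name): name is "side" or "top" or "wrist"; returns (picture, depth): 400x640x3 uint8, blue, green, red; 400x640 float32, m along the optical axis (not along the pixel's ray), 0 where there is no reading.
- env.get_calibration(name): a dict with "fx", "fy", "cx", "cy" (pixels), "T" (4x4, takes a point from camera to world coordinates). Camera axes: x right, y down, z forward; pixel columns grow to the right and rows downward; lengths in m; the calibration is good to about 2 mm. A picture is of the moment at which its call begins: read the wrist's pose just before it. get_calibration takes no time and is no camera call; for the wrist camera it gives the pose at the moment of the call.
- env.sign_off(): hands the job in; it is judged then, once.
The state is a dict: "time_s": time; "qpos": joint angles; "joint_velocities": joint speeds; "effort": joint torques, N m; "tool_pos": TCP position; "tool_rot": TCP orientation; "force": force on the tool from outside, world axes, zero at the start; "wrist_torque": the same for the moment, N m; "grip_width": finger opening in m; "grasp_force": force on a finger pad.
Only numpy, scipy, OpenCV 4.12 (cv2) and the standard library are available. Lean on these libraries where they do the work, as an engineer would, in place of code of your own. Each camera call takes 0.05 s, during which the arm holds its last target. There are 200 camera calls.

## Task

Slide the carrier that has a clamp knob at its side onto the dovetail rail from the rail's open, tapered end until it meets the end stop, its knob on the same side of the rail as the robot. Then tighten it by turning its knob clockwise, seen from above, as far as it goes. Leave the plain carrier without a knob where it stands.

Things in the scene. Friction and masses are not known exactly. Their poses are not given: they have to be found in the camera images.
- rail: Fixed dovetail rail on a grey plate, 270 x 100 x 6 mm. Origin: centre of the plate's underside; x along the rail, the way the carrier slides on; y roughly toward the robot; z up. Aluminium bar on y = 0, x -30 to +123 mm, z 6 to 20 mm, 26 mm wide at foot, 39 at top; end stop block x 123 to 135, 64 mm wide, top z 22. A carrier home at the stop has its origin at x 88, y 0, z 6 mm.
- rail_nose (a point): Open end of the bar (rail x -30, y 0, z 20 mm, at its top): the bar's first 25 mm taper to a nose 8 mm wide at foot, 17 at top, which guides in a carrier up to about 10 mm off line. Before it, rail x -135 to -30 mm, the plate is a bare landing, top z 6 mm, where the carrier can be set down and slid along.
- carrier: Carrier to mount: loose aluminium saddle, 70 mm long (x), 72 wide (y), top z 24 mm, with a side lug to y +68 mm under its knob; 0.3 kg. Origin: centre of underside, z up. Its x goes along the rail's x, the knob (+y) then faces the robot. Dovetail slot below along x: 32 mm wide at bottom, 48 at its ceiling 16.5 mm up, so 2.5 to 4 mm loose on the bar; it rides on the plate.
- carrier_block (a point): Middle of the upright block on top of the carrier, the place to hold it by squeezing along the carrier's x: at carrier x 0, y 0, z 46 mm. The block is 18 mm thick along x, 40 mm wide along y, from z 24 to 62 mm, with a small socket in its top.
- clamp_knob (a joint): The carrier's clamp knob, rad: 0 = loose, 1.2 = tight (its stop); grows as it turns clockwise seen from above. It starts between 0 and 0.2, has slight friction (0.06 N m) and stays where it is left.
- knob_grip (a point): Middle of the knob's black T bar, on its upright axis, at carrier x 0, y 54, z 65 mm. The bar is 44 mm long, 10 mm thick, from z 50 to 76 mm above the carrier's underside. From above, its long direction is the carrier's y axis turned counter-clockwise by 0.6 rad minus the joint value. This point's axes turn with the knob.
- plain_carrier: Bystander to be left alone: the same aluminium saddle with upright block (70 x 72 x 62 mm) but with no side lug or knob. Origin: centre of its underside. The two carriers may stand in either place.

How it is judged (in metres and radians):
On the way, in this order (a step that is already met when the one before it is completed fails the run):
1. the carrier is on the dovetail and home at the end stop, its knob still loose (x of carrier in the frame of rail between 0.073 and 0.1 m and y of carrier in the frame of rail between -0.008 and 0.008 m and z of carrier in the frame of rail between -0.002 and 0.014 m and angle between the x axis of carrier and the x axis of rail, either way round below 0.175 rad and angle between carrier's own z axis and vertical below 0.1 rad and y of knob_grip in the frame of rail above 0.03 m and value of joint clamp_knob below 0.6 rad), for 0.2 s.
2. the knob is turned tight with the carrier home (x of carrier in the frame of rail between 0.073 and 0.1 m and y of carrier in the frame of rail between -0.008 and 0.008 m and z of carrier in the frame of rail between -0.002 and 0.014 m and angle between the x axis of carrier and the x axis of rail, either way round below 0.175 rad and angle between carrier's own z axis and vertical below 0.1 rad and y of knob_grip in the frame of rail above 0.03 m and value of joint clamp_knob above 1 rad), for 0.2 s.
At the end, for the whole second after the job is handed in: The carrier rests on the dovetail bar within about 12 mm of home at the stop (origin at x 73 to 100 mm, y within 8 mm, z below 14 mm in the rail's frame), in line within 10 degrees, knob on the robot side, and its knob is at 1.0 rad or more of 1.2. The plain carrier has not moved 30 mm (all of step 2 and linear speed of carrier below 0.01 m/s); the robot touches nothing.
It fails at once if the plain carrier is displaced by more than 30 mm (distance of plain_carrier from where it was at the start of the episode above 0.03 m).
It also fails if it takes over 48 s, if anything falls off the work surface, if the arm or the gripper's body presses on something with over 40 N, if the wrist force passes 120 N, or if a joint passes its speed limit or range.

## Working session

There is one attempt and no reset: what is moved stays moved. The work goes in short steps, Python scripts to look and compute and a tool call to move; the robot and the scene stay as the last step left them, time stands still between calls to the robot, and variables do not carry over. Pictures are saved under pics/ and viewed, at most 10 in all, crops included, and the job is handed in when it is done.

Besides the shell and the picture viewer there is one more tool, called by a JSON object that holds its "api" and its "payload", one argument or row to a line. drive_tool: Moves the arm, as the interface text tells. Its arguments: {"type":"object","properties":{"moves":{"type":"array"},"newtons":{"type":"number"}},"required":["moves"]}

```bash
mkdir -p pics; ls
python3 - <<'E'
from cell import env
import cv2,numpy as np
o=env.get_obs();print({k:np.round(v,3).tolist() if not isinstance(v,float) else v for k,v in o.items()})
for n in ["top","side"]:
    p,d=env.read_camera(n);cv2.imwrite(f"pics/{n}0.png",p);np.save(f"pics/{n}0.npy",d)
    c=env.get_calibration(n);print(n,c["fx"],c["fy"],c["cx"],c["cy"],np.round(c["T"],3).tolist())
E
```

```text
pics
{'time_s': 0.0, 'qpos': [71.74, 18.438, -4.016, 83.174, 1.296, 78.541, -3.26], 'joint_velocities': [0.033, -0.024, -0.042, -0.018, 0.073, -0.026, -0.028], 'effort': [0.002, -49.129, -0.403, -31.253, -0.064, 0.044, 0.0], 'tool_pos': [0.212, -0.614, 0.243], 'tool_rot': [-179.892, 0.007, 19.071], 'force': [0.621, -0.497, -0.031], 'wrist_torque': [-0.017, -0.021, -0.032], 'grasp_force': 0.0, 'grip_width': 0.0867116646092949}
top 448.107451166853 448.107451166853 318.4295337383026 203.4320645950874 [[-0.003, -0.991, 0.133, 0.373], [-0.999, 0.007, 0.032, -0.051], [-0.033, -0.133, -0.991, 1.085], [0.0, 0.0, 0.0, 1.0]]
side 408.2114979588976 408.2114979588976 314.95207536186865 204.63106942664263 [[0.775, 0.394, -0.495, 0.944], [0.632, -0.51, 0.584, -0.525], [-0.022, -0.765, -0.644, 0.599], [0.0, 0.0, 0.0, 1.0]]
```

View pics/top0.png

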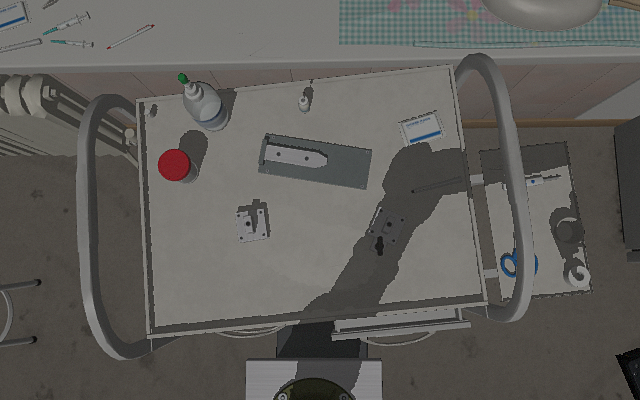

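View pics/side0.png

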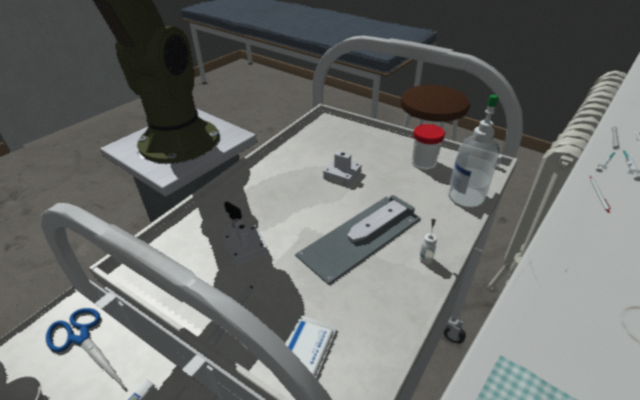

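Top view: the rail plate is centred near (315,161) with its stop at the left (265,152). The knob carrier is at (387,222), in shadow, with its knob at (380,243). The plain carrier is at (250,222). The side view agrees, with the knob carrier at (240,235).

```bash
cat > h.py <<'E'
import numpy as np,cv2
from cell import env
def cloud(d,c):
    v,u=np.indices(d.shape)
    P=np.stack([(u-c["cx"])/c["fx"]*d,(v-c["cy"])/c["fy"]*d,d],-1)
    W=P@c["T"][:3,:3].T+c["T"][:3,3]; W[d<=0]=np.nan
    return W
def rect(P):
    (c,s,a)=cv2.minAreaRect((P[:,:2]*1000).astype(np.float32)); return np.round(c,1),np.round(s,1),round(a,1)
def proj(p,c):
    q=np.linalg.inv(c["T"])@np.r_[p,1]; return [c["fx"]*q[0]/q[2]+c["cx"],c["fy"]*q[1]/q[2]+c["cy"]]
def box(W,lo,hi,z0,z1):
    m=(W[...,0]>lo[0])&(W[...,0]<hi[0])&(W[...,1]>lo[1])&(W[...,1]<hi[1])&(W[...,2]>z0)&(W[...,2]<z1)
    return m
E
python3 - <<'E'
from h import *
for n in ["top","side"]:
    d=np.load(f"pics/{n}0.npy");c=env.get_calibration(n);W=cloud(d,c)
    if n=="top":
        for uv in [(387,222),(380,243),(250,222),(315,161),(300,155),(350,165),(265,152),(330,280)]:print(uv,np.round(W[uv[1],uv[0]],3))
    for nm,lo,hi,z0,z1 in [("kn_all",(.2,-.33),(.45,-.1),.012,.09),("kn_top",(.2,-.33),(.45,-.1),.045,.09),("rail",(.38,-.25),(.6,.2),.013,.03),("plate",(.38,-.25),(.6,.2),.003,.03),("plain",(.2,.05),(.4,.2),.045,.08)]:
        m=box(W,lo,hi,z0,z1);P=W[m];print(n,nm,len(P),len(P) and (rect(P),P.mean(0).round(4),np.nanpercentile(P[:,2],[5,50,95]).round(4)))
E
```

```text
(387, 222) [ 0.466 -0.174  0.061]
(380, 243) [ 0.418 -0.156  0.075]
(250, 222) [0.468 0.14  0.064]
(315, 161) [ 0.62  -0.008  0.018]
(300, 155) [0.636 0.028 0.017]
(350, 165) [ 0.612 -0.094  0.005]
(265, 152) [0.644 0.114 0.019]
(330, 280) [ 0.334 -0.043 -0.   ]
top kn_all 987 ((array([ 356.7, -206. ]), array([197.9, 230.9]), 5.3), array([ 0.3485, -0.1896,  0.0283]), array([0.0173, 0.0216, 0.074 ]))
top kn_top 148 ((array([ 422.7, -160.1]), array([21.8, 63.9]), 68.7), array([ 0.4187, -0.1582,  0.0679]), array([0.0536, 0.0725, 0.0775]))
top rail 1558 ((array([454.2, -40.2]), array([139.8, 437.1]), 6.9), array([ 0.4597, -0.0275,  0.0233]), array([0.0196, 0.0235, 0.027 ]))
top plate 3297 ((array([490.6, -24.9]), array([449.4, 219.1]), 89.8), array([ 0.5036, -0.0321,  0.0138]), array([0.0032, 0.0086, 0.0261]))
top plain 0 0
side kn_all 883 ((array([ 354.1, -194.6]), array([198.4, 203.3]), 4.6), array([ 0.3596, -0.1852,  0.0347]), array([0.0195, 0.0243, 0.0761]))
side kn_top 236 ((array([ 423.3, -159.6]), array([22.3, 65.4]), 68.7), array([ 0.4191, -0.1601,  0.0662]), array([0.0519, 0.0657, 0.0774]))
side rail 1385 ((array([451.1, -39.5]), array([144.1, 440.3]), 6.6), array([ 0.4673, -0.0793,  0.024 ]), array([0.0159, 0.025 , 0.0272]))
side plate 3468 ((array([490.1, -25.5]), array([219.8, 448.9]), 0.0), array([ 0.5125, -0.0621,  0.0133]), array([0.0032, 0.0082, 0.0265]))
side plain 0 0
```

Run:
```python
from h import *
for n in ["top","side"]:
    d=np.load(f"pics/{n}0.npy");c=env.get_calibration(n);W=cloud(d,c)
    for nm,lo,hi,z0,z1 in [("knob",(.38,-.23),(.445,-.1),.048,.09),("block",(.445,-.25),(.53,-.1),.05,.08),("blocktop",(.445,-.25),(.53,-.1),.058,.068),("saddle",(.43,-.25),(.54,-.1),.016,.068),("rail",(.54,-.16),(.72,.105),.012,.03),("plate",(.53,-.18),(.72,.16),.003,.03),("stop",(.54,.105),(.72,.16),.014,.03),("plain",(.4,.05),(.54,.2),.05,.08)]:
        m=box(W,lo,hi,z0,z1);P=W[m];print(n,nm,len(P),len(P) and (rect(P),P.mean(0).round(4),np.nanpercentile(P[:,2],[5,50,95]).round(4)))
```

```text
top knob 128 ((array([ 419.9, -158.8]), array([21. , 57.9]), 70.1), array([ 0.4144, -0.1561,  0.0692]), array([0.0537, 0.0734, 0.0776]))
top block 133 ((array([ 461.6, -178. ]), array([17.9, 39.6]), 66.3), array([ 0.4622, -0.178 ,  0.0609]), array([0.0576, 0.0608, 0.0638]))
top blocktop 123 ((array([ 461.6, -178. ]), array([17.9, 39.6]), 66.3), array([ 0.4621, -0.1782,  0.0612]), array([0.0587, 0.0611, 0.0638]))
top saddle 833 ((array([ 460. , -177.3]), array([70.1, 75.5]), 65.6), array([ 0.4638, -0.1766,  0.0302]), array([0.0203, 0.024 , 0.0619]))
top rail 879 ((array([622.5, -13.6]), array([245.4,  40.4]), 80.0), array([0.6313, 0.0374, 0.0195]), array([0.0164, 0.0194, 0.0229]))
top plate 4339 ((array([626., -11.]), array([337.8, 189.3]), 89.2), array([ 0.6229, -0.0071,  0.0092]), array([0.0034, 0.0064, 0.0214]))
top stop 187 ((array([644.3, 114.7]), array([23.8, 63.3]), 80.5), array([0.6438, 0.117 , 0.0206]), array([0.0165, 0.0205, 0.0241]))
top plain 143 ((array([464.9, 145.2]), array([40.4, 18.5]), 8.3), array([0.4646, 0.1443, 0.0607]), array([0.0558, 0.061 , 0.0643]))
side knob 
[... 390 characters left out ...]
 0.0629, 0.0644]))
side saddle 1056 ((array([ 460.2, -176.8]), array([69.7, 75.8]), 65.6), array([ 0.4692, -0.1814,  0.0329]), array([0.02  , 0.0257, 0.0635]))
side rail 884 ((array([630.7,  35.1]), array([145.6,  41.5]), 81.2), array([0.6309, 0.0328, 0.021 ]), array([0.0183, 0.0213, 0.023 ]))
side plate 5156 ((array([624.9, -12.1]), array([335.4, 188.8]), 90.0), array([ 0.6266, -0.0203,  0.0098]), array([0.0035, 0.0075, 0.0221]))
side stop 196 ((array([643.5, 115.2]), array([23.2, 65.3]), 79.8), array([0.6461, 0.1163, 0.0218]), array([0.0167, 0.0223, 0.0245]))
side plain 140 ((array([465.1, 145.8]), array([39.3, 20.4]), 9.2), array([0.4673, 0.1426, 0.0597]), array([0.0513, 0.061 , 0.065 ]))
```

Run:
```python
from h import *
for n in ["top","side"]:
    d=np.load(f"pics/{n}0.npy");c=env.get_calibration(n);W=cloud(d,c)
    m=box(W,(.0,-.6),(.9,-.25),.1,.6);P=W[m]
    for y in np.arange(-.6,-.25,.05):
        q=P[(P[:,1]>y)&(P[:,1]<=y+.05)]; print(n,round(y,2),len(q),len(q) and (q.min(0).round(3),q.max(0).round(3)))
    m=box(W,(.53,-.2),(.72,.16),.0035,.0125).astype(np.uint8)
    m2=box(W,(.53,-.2),(.72,.16),.0035,.03).astype(np.uint8)
    m2=cv2.morphologyEx(m2,cv2.MORPH_OPEN,np.ones((3,3)))
    k,l,s,_=cv2.connectedComponentsWithStats(m2);i=1+s[1:,4].argmax();print(n,"plate",rect(W[l==i]))
    P=W[box(W,(.54,-.16),(.72,.10),.0155,.03)&(l==i)]
    v=cv2.fitLine(P[:,:2].astype(np.float32),cv2.DIST_HUBER,0,.001,.001).ravel();print("bar",rect(P),v,np.degrees(np.arctan2(v[1],v[0])))
    Q=W[box(W,(.54,-.16),(.72,.16),.0155,.03)&(l==i)]
    e=np.array([v[0],v[1]]);e*=np.sign(e[1]);s=Q[:,:2]@e;t=Q[:,:2]@np.array([-e[1],e[0]]);print("along",np.percentile(s,[0,.5,99.5,100]),"nose-to-stop span should be .165; t mid",np.median(t))
```

```text
top -0.6 13 (array([ 0.206, -0.561,  0.225]), array([ 0.233, -0.55 ,  0.307]))
top -0.55 739 (array([ 0.15 , -0.55 ,  0.289]), array([ 0.23 , -0.514,  0.337]))
top -0.5 0 0
top -0.45 2320 (array([ 0.251, -0.437,  0.1  ]), array([ 0.664, -0.4  ,  0.248]))
top -0.4 2829 (array([ 0.418, -0.4  ,  0.1  ]), array([ 0.846, -0.36 ,  0.25 ]))
top -0.35 0 0
top -0.3 0 0
top plate (array([624.4,  -4.3]), array([271.8,  99.6]), 80.2)
bar (array([630.6,  33.4]), array([141.3,  39.9]), 79.9) [0.18219051 0.98326325 0.6308249  0.03500738] 79.50262
along [0.07704422 0.07914913 0.2410456  0.24229471] nose-to-stop span should be .165; t mid -0.613433104514728
side -0.6 0 0
side -0.55 0 0
side -0.5 0 0
side -0.45 3894 (array([ 0.251, -0.437,  0.1  ]), array([ 0.664, -0.4  ,  0.248]))
side -0.4 6110 (array([ 0.43 , -0.4  ,  0.152]), array([ 0.821, -0.362,  0.248]))
side -0.35 0 0
side -0.3 0 0
side plate (array([622.9,  -6.5]), array([271.2, 104.1]), 80.8)
bar (array([629.5,  33. ]), array([140. ,  40.2]), 80.0) [0.17666137 0.9842717  0.6305469  0.03153306] 79.82464
along [0.07365878 0.07477488 0.23757396 0.23863382] nose-to-stop span should be .165; t mid -0.6152958367565295
```

{"api": "drive_tool", "payload": {
  "moves": [
    [[0,0,-37],[0,0,0],0],
    [[0,0,-37],[0,0,0],0],
    [[0,0,-37],[0,0,0],0],
    [[27,-23.7,0],[0,0,0],0],
    [[27,-23.7,0],[0,0,0],0],
    [[27,-23.7,0],[0,0,0],0],
    [[27,-23.7,0],[0,0,0],0],
    [[27,-23.7,0],[0,0,0],0],
    [[27,-23.7,0],[0,0,0],0],
    [[27,-23.7,0],[0,0,0],0],
    [[27,-23.7,0],[0,0,0],0],
    [[27,-23.7,0],[0,0,0],0]
  ],
  "newtons": 40
}}

```text
time_s: 1.1
tool_pos: [0.3727, -0.3315, 0.3553]
tool_rot: [-180.0, 0.0, 19.1]
force: [0.4, 0.9, 0.5]
grip_width: 0.087
grasp_force: 0.0
```

{"api": "drive_tool", "payload": {
  "moves": [
    [[27,-23.7,0],[0,0,0],0],
    [[27,-23.7,0],[0,0,0],0],
    [[27,-23.7,0],[0,0,0],0],
    [[27,-23.7,0],[0,0,0],0],
    [[27,-23.7,0],[0,0,0],0],
    [[0,0,0],[0,0,-0.12],0],
    [[0,0,0],[0,0,-0.12],0],
    [[0,0,0],[0,0,-0.12],0],
    [[0,0,0],[0,0,-0.12],0],
    [[0,0,0],[0,0,-0.12],0],
    [[0,0,0],[0,0,-0.12],0],
    [[0,0,0],[0,0,-0.12],0]
  ]
}}

```text
time_s: 2.1
tool_pos: [0.461, -0.1771, 0.3551]
tool_rot: [-180.0, 0.0, 67.5]
force: [-0.2, 0.0, 0.6]
grip_width: 0.087
grasp_force: 0.0
```

{"api": "drive_tool", "payload": {
  "moves": [
    [[0,0,15],[0,0,-0.12],0],
    [[0,0,15],[0,0,-0.12],0],
    [[0,0,15],[0,0,-0.12],0],
    [[0,0,15],[0,0,-0.12],0],
    [[0,0,15],[0,0,-0.12],0],
    [[0,0,15],[0,0,-0.12],0],
    [[0,0,15],[0,0,-0.12],0],
    [[0,0,15],[0,0,-0.12],0],
    [[0,0,15],[0,0,-0.12],0],
    [[0,0,15],[0,0,-0.12],0],
    [[0,0,0],[0,0,-0.12],0],
    [[0,0,0],[0,0,-0.12],0]
  ]
}}

```text
time_s: 3.1
tool_pos: [0.4601, -0.1769, 0.2039]
tool_rot: [-180.0, -0.2, 150.0]
force: [-0.5, 0.2, 0.2]
grip_width: 0.0871
grasp_force: 0.0
```

```bash
cat > w.py <<'E'
from h import *
def look(name,wins):
    c=env.get_calibration("wrist");p,d=env.read_camera("wrist");cv2.imwrite(f"pics/{name}.png",p);np.save(f"pics/{name}.npy",d)
    W=cloud(d,c)
    for nm,lo,hi,z0,z1 in wins:
        P=W[box(W,lo,hi,z0,z1)];print(nm,len(P),len(P)>5 and (rect(P),P.mean(0).round(4),np.percentile(P[:,2],[5,50,95]).round(4)))
    return p,d,c,W
E
python3 - <<'E'
from w import *
o=env.get_obs();print(o["tool_pos"],o["tool_rot"],o["qpos"])
look("w1",[("knob",(.38,-.23),(.445,-.1),.06,.09),("blocktop",(.445,-.25),(.53,-.1),.056,.068),("saddle",(.43,-.25),(.54,-.1),.016,.068)])
E
```

```text
[ 0.46008542 -0.17688     0.2038923 ] [-179.98548815   -0.18453222  150.04856966] [ 44.95433012   2.05454351 -27.38479529 107.083204     0.97088131
  71.27820726  77.31853592]
knob 819 ((array([ 420.5, -157.6]), array([21.2, 59.3]), 69.7), array([ 0.4135, -0.1554,  0.0739]), array([0.062 , 0.0751, 0.0768]))
blocktop 923 ((array([ 461.6, -176.8]), array([18. , 40.1]), 65.7), array([ 0.4616, -0.1765,  0.0619]), array([0.06  , 0.062 , 0.0634]))
saddle 5133 ((array([ 459.1, -175.7]), array([70.1, 77.3]), 65.9), array([ 0.4617, -0.1746,  0.0319]), array([0.0229, 0.0244, 0.0625]))
```

View pics/w1.png

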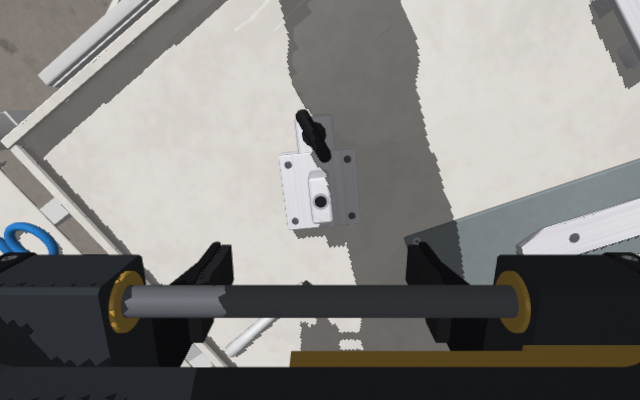

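Wrist view: the block's socket is at (320,201) and the knob's T bar is near (313,135). The carrier sits between the open fingers, about 1.5 mm from the TCP.

{"api": "drive_tool", "payload": {
  "moves": [
    [[0,0,0],[0,0,-0.102],0],
    [[-1.3,0.8,20],[0,0,0],0],
    [[0,0,20],[0,0,0],0],
    [[0,0,20],[0,0,0],0],
    [[0,0,20],[0,0,0],0],
    [[0,0,20],[0,0,0],0],
    [[0,0,20],[0,0,0],0],
    [[0,0,15],[0,0,0],0],
    [[0,0,10],[0,0,0],0],
    [[0,0,7],[0,0,0],0],
    [[0,0,0],[0,0,0],0],
    [[0,0,0],[0,0,0],0]
  ]
}}

```text
time_s: 4.15
tool_pos: [0.4629, -0.1772, 0.0538]
tool_rot: [180.0, 0.0, 155.5]
force: [1.1, 0.7, -0.2]
grip_width: 0.0873
grasp_force: 0.0
```

{"api": "drive_tool", "payload": {
  "moves": [
    [[0,0,0],[0,0,0],1],
    [[0,0,0],[0,0,0],1],
    [[0,0,0],[0,0,0],1],
    [[0,0,0],[0,0,0],1],
    [[0,0,0],[0,0,0],1],
    [[0,0,0],[0,0,0],1],
    [[0,0,0],[0,0,0],1],
    [[0,0,0],[0,0,0],1],
    [[0,0,0],[0,0,0],1],
    [[0,0,0],[0,0,0],1]
  ],
  "newtons": 45
}}

```text
time_s: 4.98
tool_pos: [0.4627, -0.1771, 0.0535]
tool_rot: [-180.0, -0.0, 155.5]
force: [-0.5, 0.5, 0.3]
grip_width: 0.0282
grasp_force: 0.0
```

{"api": "drive_tool", "payload": {
  "moves": [
    [[0,0,0],[0,0,0],1],
    [[0,0,0],[0,0,0],1],
    [[0,0,0],[0,0,0],1],
    [[0,0,0],[0,0,0],1],
    [[0,0,0],[0,0,0],1],
    [[0,0,-10],[0,0,0],1],
    [[0,0,-15],[0,0,0],1],
    [[0,0,-15],[0,0,0],1],
    [[0,0,0],[0,0,0],1],
    [[0,0,0],[0,0,0],1]
  ]
}}

```text
time_s: 5.82
tool_pos: [0.4631, -0.1773, 0.0942]
tool_rot: [-180.0, 0.1, 155.5]
force: [-0.7, 0.5, -3.3]
grip_width: 0.0174
grasp_force: 45.0
```

{"api": "drive_tool", "payload": {
  "moves": [
    [[0,0,0],[0,0,-0.085],1],
    [[0,0,0],[0,0,-0.084],1],
    [[0,0,0],[0,0,-0.084],1],
    [[-16.2,14.7,0],[0,0,0],1],
    [[-16.2,14.7,0],[0,0,0],1],
    [[-16.2,14.7,0],[0,0,0],1],
    [[-16.2,14.7,0],[0,0,0],1],
    [[-16.2,14.7,0],[0,0,0],1],
    [[-16.2,14.7,0],[0,0,0],1],
    [[-16.2,14.7,0],[0,0,0],1],
    [[-16.2,14.7,0],[0,0,0],1],
    [[0,0,0],[0,0,0],1]
  ]
}}

```text
time_s: 6.82
tool_pos: [0.6132, -0.0792, 0.0923]
tool_rot: [179.8, 0.0, 170.3]
force: [0.8, 1.9, -2.7]
grip_width: 0.0176
grasp_force: 45.0
```

Run:
```python
from w import *
o=env.get_obs();print(o["tool_pos"],o["tool_rot"],o["qpos"])
p,d,c,W=look("w2",[("saddletop",(.56,-.14),(.66,-.03),.055,.072),("knob",(.5,-.14),(.58,-.03),.1,.13)])
np.save("pics/W2.npy",W)
c=env.get_calibration("side");p2,d=env.read_camera("side");np.save("pics/s2.npy",cloud(d,c))
cv2.imwrite("pics/w2both.png",cv2.resize(np.vstack([p,p2]),(480,600)))
```

```text
[ 0.61322264 -0.07916552  0.09231259] [1.79754205e+02 4.88828951e-02 1.70289501e+02] [ 30.19163181  24.27850813 -31.13331285  96.79764994  13.57749571
  62.67267915  75.3351487 ]
saddletop 8011 ((array([589.7, -75.4]), array([70.5, 65.3]), 80.7), array([ 0.59  , -0.0763,  0.0626]), array([0.0597, 0.0628, 0.0641]))
knob 3570 ((array([558.5, -70.4]), array([43.6, 10.1]), 14.3), array([ 0.5572, -0.0704,  0.1136]), array([0.1108, 0.114 , 0.1154]))
```

View pics/w2both.png

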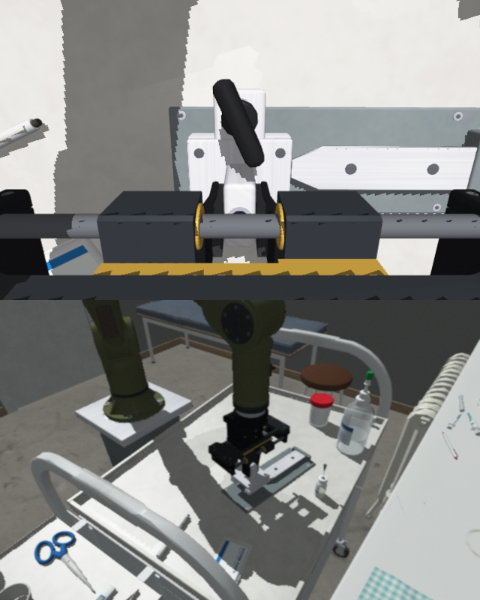

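The wrist view shows the carrier held level and just before the nose, with the bar running right from (292,170). Next I'll measure the bar's line in this view.

Run:
```python
from h import *
W=np.load("pics/W2.npy")
P=W[box(W,(.56,-.05),(.69,.16),.0155,.026)];print(len(P),rect(P),np.percentile(P[:,2],[5,50,95]))
for y in np.arange(-.04,.13,.015):
    q=P[abs(P[:,1]-y)<.003]
    if len(q)>3:print(round(y,3),len(q),np.percentile(q[:,0],[1,99]).round(4),np.median(q[:,2]).round(4))
Q=W[box(W,(.54,-.16),(.60,.16),.003,.012)];
print("plate edge")
pts=[]
for y in np.arange(-.14,.12,.02):
    q=Q[abs(Q[:,1]-y)<.003]
    if len(q)>3:pts.append((np.percentile(q[:,0],1),y));
print(np.round(pts,4),np.median(Q[:,2]))
```

```text
13997 (array([626.9,  46.1]), array([163.6,  51.6]), 80.2) [0.01895093 0.02012093 0.0213841 ]
-0.025 378 [0.6079 0.6348] 0.0201
-0.01 540 [0.6044 0.6424] 0.0201
0.005 546 [0.6063 0.6448] 0.0201
0.02 551 [0.6088 0.6478] 0.0201
0.035 549 [0.6114 0.6502] 0.0201
0.05 549 [0.614  0.6528] 0.02
0.065 544 [0.6167 0.6553] 0.0201
0.08 566 [0.6191 0.658 ] 0.0201
0.095 545 [0.6218 0.6606] 0.0201
0.11 549 [0.6243 0.6622] 0.0201
0.125 8 [0.614  0.6658] 0.0187
plate edge
[[ 0.5945 -0.14  ]
 [ 0.5533 -0.12  ]
 [ 0.5566 -0.1   ]
 [ 0.5675 -0.04  ]
 [ 0.5709 -0.02  ]
 [ 0.5744  0.    ]
 [ 0.5777  0.02  ]
 [ 0.5812  0.04  ]
 [ 0.5844  0.06  ]
 [ 0.5879  0.08  ]
 [ 0.5914  0.1   ]] 0.006033564193337698
```

{"api": "drive_tool", "payload": {
  "moves": [
    [[0.8,0,8],[0,0,0.007],1],
    [[0,0,8],[0,0,0],1],
    [[0,0,8],[0,0,0],1],
    [[0,0,4],[0,0,0],1],
    [[0,0,3.3],[0,0,0],1],
    [[0,0,0],[0,0,0],1],
    [[0,0,0],[0,0,0],1]
  ]
}}

```text
time_s: 7.5
tool_pos: [0.6098, -0.0837, 0.0621]
tool_rot: [-180.0, -0.0, 169.6]
force: [0.1, -0.0, -3.0]
grip_width: 0.0181
grasp_force: 45.0
```

Run:
```python
from w import *
o=env.get_obs();print(o["tool_pos"],o["tool_rot"],o["force"])
p,d,c,W=look("w3",[("saddletop",(.56,-.14),(.66,-.03),.025,.035),("knob",(.5,-.14),(.58,-.03),.07,.1)])
P=W[box(W,(.54,.0),(.69,.11),.0175,.024)]
for y in (.005,.05,.095):
    q=P[abs(P[:,1]-y)<.003];print(y,np.percentile(q[:,0],[1,99]).round(4))
```

```text
[ 0.60979489 -0.08367529  0.0621259 ] [-1.79994259e+02 -9.65643045e-03  1.69632592e+02] [ 0.10083858 -0.01708027 -3.03238528]
saddletop 7690 ((array([587.4, -79.8]), array([70.1, 61.2]), 79.2), array([ 0.587 , -0.0808,  0.0323]), array([0.0296, 0.0326, 0.0338]))
knob 3562 ((array([555.5, -74.1]), array([44.2, 10.1]), 13.6), array([ 0.5539, -0.0741,  0.0834]), array([0.0807, 0.0838, 0.0853]))
0.005 [0.6061 0.6379]
0.05 [0.6139 0.653 ]Traceback (most recent call last):
  File "<stdin>", line 6, in <module>
    return _quantile_unchecked(
        a, q, axis, out, overwrite_input, method, keepdims, weights)
    return _ureduce(a,
                    func=_quantile_ureduce_func,
    ...<5 lines>...
                    overwrite_input=overwrite_input,
                    method=method)
    r = func(a, **kwargs)
    result = _quantile(arr,
                       quantiles=q,
    ...<2 lines>...
                       out=out,
                       weights=wgt)
    slices_having_nans = np.isnan(arr[-1, ...])
                                  ~~~^^^^^^^^^
IndexError: index -1 is out of bounds for axis 0 with size 0
```

{"api": "drive_tool", "payload": {
  "moves": [
    [[-1.6,0,1.4],[0,0,-0.011],1],
    [[0,0,0],[0,0,0],1],
    [[0,6,0],[0,0,0],1],
    [[0,6,0],[0,0,0],1],
    [[0,6,0],[0,0,0],1],
    [[0,6,0],[0,0,0],1],
    [[0,6,0],[0,0,0],1],
    [[0,6,0],[0,0,0],1],
    [[0,0,0],[0,0,0],1]
  ]
}}

```text
time_s: 8.3
tool_pos: [0.6178, -0.0457, 0.061]
tool_rot: [179.9, 0.0, 170.4]
force: [1.1, 0.2, -3.4]
grip_width: 0.0179
grasp_force: 45.0
```

{"api": "drive_tool", "payload": {
  "moves": [
    [[0,6,0],[0,0,0],1],
    [[0,6,0],[0,0,0],1],
    [[0,7,0],[0,0,0],1],
    [[0,7,0],[0,0,0],1],
    [[0,7,0],[0,0,0],1],
    [[0,7,0],[0,0,0],1],
    [[0,0,0],[0,0,0],1]
  ]
}}

```text
time_s: 8.88
tool_pos: [0.6245, -0.006, 0.061]
tool_rot: [179.9, 0.0, 170.4]
force: [0.5, 0.7, -3.5]
grip_width: 0.0175
grasp_force: 45.0
```

{"api": "drive_tool", "payload": {
  "moves": [
    [[0,8,0],[0,0,0],1],
    [[0,9,0],[0,0,0],1],
    [[0,9,0],[0,0,0],1],
    [[0,9,0],[0,0,0],1],
    [[0,9,0],[0,0,0],1],
    [[0,9,0],[0,0,0],1],
    [[0,9,0],[0,0,0],1],
    [[0,9,0],[0,0,0],1],
    [[0,0,0],[0,0,0],1],
    [[0,0,0],[0,0,0],1]
  ]
}}

```text
time_s: 9.72
tool_pos: [0.6363, 0.062, 0.0608]
tool_rot: [180.0, -0.0, 170.4]
force: [0.4, -1.4, -3.2]
grip_width: 0.0177
grasp_force: 45.0
```

{"api": "drive_tool", "payload": {
  "moves": [
    [[0,3,0],[0,0,0],1],
    [[0,3,0],[0,0,0],1],
    [[0,2,0],[0,0,0],1],
    [[0,2,0],[0,0,0],1],
    [[0,0,0],[0,0,0],1]
  ]
}}

```text
time_s: 10.13
tool_pos: [0.638, 0.0715, 0.0609]
tool_rot: [180.0, 0.0, 170.3]
force: [0.9, 0.4, -3.0]
grip_width: 0.0178
grasp_force: 45.0
```

{"api": "drive_tool", "payload": {
  "moves": [
    [[0,2,0],[0,0,0],1],
    [[0,2,0],[0,0,0],1],
    [[0,2,0],[0,0,0],1],
    [[0,2,0],[0,0,0],1],
    [[0,0,0],[0,0,0],1],
    [[0,0,0],[0,0,0],1]
  ]
}}

```text
time_s: 10.63
tool_pos: [0.6393, 0.0791, 0.0608]
tool_rot: [-180.0, -0.0, 170.3]
force: [-0.5, 1.1, -4.0]
grip_width: 0.018
grasp_force: 45.0
```

{"api": "drive_tool", "payload": {
  "moves": [
    [[0,1,0],[0,0,0],1],
    [[0,1,0],[0,0,0],1],
    [[0,0,0],[0,0,0],1]
  ]
}}

```text
time_s: 10.88
tool_pos: [0.6397, 0.081, 0.0608]
tool_rot: [180.0, -0.0, 170.3]
force: [0.4, -0.3, -3.3]
grip_width: 0.0175
grasp_force: 45.0
```

{"api": "drive_tool", "payload": {
  "moves": [
    [[0,1,0],[0,0,0],1],
    [[0,1,0],[0,0,0],1],
    [[0,1,0],[0,0,0],1],
    [[0,0,0],[0,0,0],1]
  ]
}}

```text
time_s: 11.22
tool_pos: [0.6398, 0.0814, 0.0607]
tool_rot: [-179.8, -0.1, 170.2]
force: [-2.4, -5.1, -1.2]
grip_width: 0.0179
grasp_force: 45.0
```

{"api": "drive_tool", "payload": {
  "moves": [
    [[0,-1.5,0.8],[0,0,0],1],
    [[0,0,0],[0,0,0],0.3],
    [[0,0,0],[0,0,0],0.3],
    [[0,0,0],[0,0,0],0.3],
    [[0,0,0],[0,0,0],0.3],
    [[0,0,0],[0,0,0],0.3],
    [[0,0,-12],[0,0,0],0.3],
    [[0,0,-20],[0,0,0],0.3],
    [[0,0,-25],[0,0,0],0.3],
    [[0,0,-25],[0,0,0],0.3],
    [[0,0,-15],[0,0,0],0.3],
    [[0,0,0],[0,0,0],0.3]
  ]
}}

```text
time_s: 12.22
tool_pos: [0.6425, 0.0833, 0.1625]
tool_rot: [179.9, 0.5, 170.3]
force: [0.9, 0.9, -0.6]
grip_width: 0.0606
grasp_force: 0.0
```

Run:
```python
from w import *
o=env.get_obs();print(o["tool_pos"],o["tool_rot"],o["force"],o["qpos"])
look("w4",[("saddletop",(.56,.02),(.69,.12),.025,.035),("blocktop",(.6,.04),(.69,.12),.063,.072),("knob",(.54,.03),(.62,.14),.072,.09)])
```

```text
[0.64250283 0.08326345 0.16254397] [179.87201325   0.45281555 170.28553993] [ 0.92300203  0.9401862  -0.62889962] [ 16.66085204  24.18241886 -34.09112071  88.84511795  14.14616826
  70.8318955   60.63370062]
saddletop 6655 ((array([623.4,  83.7]), array([ 70.1, 103.7]), 80.2), array([0.6296, 0.0826, 0.0298]), array([0.027 , 0.03  , 0.0313]))
blocktop 1399 ((array([628.4,  83.6]), array([19.1, 59.7]), 77.5), array([0.6373, 0.0814, 0.0677]), array([0.0656, 0.0679, 0.0692]))
knob 1109 ((array([585.7,  90.2]), array([43.6, 10.1]), 14.2), array([0.5849, 0.0902, 0.081 ]), array([0.0785, 0.0813, 0.0827]))
```

View pics/w4.png

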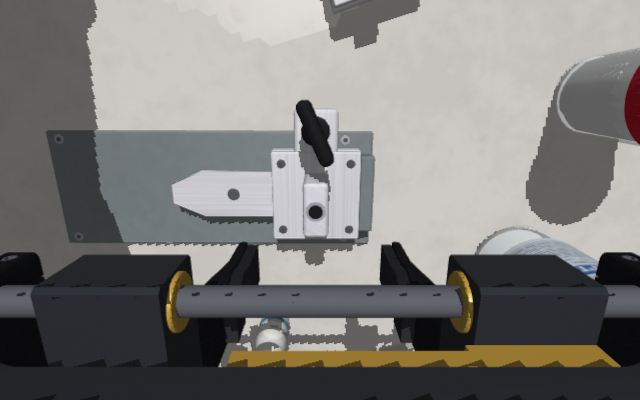

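The carrier is seated at the stop with its block at (316,210). The knob bar is centred near (315,131) and is still loose (about 0.18 rad).

{"api": "drive_tool", "payload": {
  "moves": [
    [[0,0,0],[0,0,-0.104],0.3],
    [[0,0,0],[0,0,-0.104],0.3],
    [[0,0,0],[0,0,-0.104],0.3],
    [[0,0,0],[0,0,-0.105],0.3],
    [[17.8,6.9,0],[0,0,0],0.3],
    [[17.8,6.9,0],[0,0,0],0.3],
    [[17.8,6.9,0],[0,0,0],0.3],
    [[0,0,12],[0,0,0],0.3],
    [[0,0,12],[0,0,0],0.3],
    [[0,0,0],[0,0,0],0.3],
    [[0,0,0],[0,0,0],0.3]
  ]
}}

```text
time_s: 13.18
tool_pos: [0.5828, 0.0886, 0.1313]
tool_rot: [180.0, -0.2, -165.9]
force: [0.9, -0.4, 0.8]
grip_width: 0.0609
grasp_force: 0.0
```

Run:
```python
from w import *
o=env.get_obs();print(o["tool_pos"],o["tool_rot"],o["force"],o["qpos"])
look("w5",[("knob",(.54,.03),(.62,.14),.072,.09)])
```

```text
[0.58275201 0.08859556 0.13127635] [ 1.79961953e+02 -1.54597539e-01 -1.65871849e+02] [ 0.90697102 -0.36696827  0.79334422] [ 21.76282567  20.30204038 -39.50836564  98.62081055  13.90890472
  66.2410866   82.44188384]
knob 1186 ((array([584.7,  90. ]), array([43.2,  9.9]), 13.9), array([0.5833, 0.0894, 0.0809]), array([0.0779, 0.0812, 0.0827]))
```

{"api": "drive_tool", "payload": {
  "moves": [
    [[-2.5,0.9,10],[0,0,0],0.3],
    [[0,0,15],[0,0,0],0.3],
    [[0,0,15],[0,0,0],0.3],
    [[0,0,10],[0,0,0],0.3],
    [[0,0,5],[0,0,0],0.3],
    [[0,0,0],[0,0,0],0.3],
    [[0,0,0],[0,0,0],1],
    [[0,0,0],[0,0,0],1],
    [[0,0,0],[0,0,0],1],
    [[0,0,0],[0,0,0],1],
    [[0,0,0],[0,0,0],1],
    [[0,0,0],[0,0,0],1]
  ],
  "newtons": 30
}}

```text
time_s: 14.23
tool_pos: [0.5855, 0.0907, 0.0784]
tool_rot: [-180.0, 0.0, -165.8]
force: [0.7, -0.6, -0.3]
grip_width: 0.0287
grasp_force: 0.0
```

{"api": "drive_tool", "payload": {
  "moves": [
    [[0,0,0],[0,0,0],1],
    [[0,0,0],[0,0,0],1],
    [[0,0,0],[0,0,0],1],
    [[0,0,0],[0,0,0],1]
  ]
}}

```text
time_s: 14.57
tool_pos: [0.5853, 0.0907, 0.0781]
tool_rot: [-180.0, -0.0, -165.8]
force: [0.5, -0.6, 0.9]
grip_width: 0.0097
grasp_force: 30.0
```

{"api": "drive_tool", "payload": {
  "moves": [
    [[0,0,0],[0,0,0.08],1],
    [[0,0,0],[0,0,0.08],1],
    [[0,0,0],[0,0,0.08],1],
    [[0,0,0],[0,0,0.08],1],
    [[0,0,0],[0,0,0.08],1],
    [[0,0,0],[0,0,0.08],1],
    [[0,0,0],[0,0,0],1]
  ]
}}

```text
time_s: 15.15
tool_pos: [0.5855, 0.0911, 0.0781]
tool_rot: [180.0, 0.0, 166.6]
force: [0.7, 0.3, 0.0]
grip_width: 0.0098
grasp_force: 30.0
```

{"api": "drive_tool", "payload": {
  "moves": [
    [[0,0,0],[0,0,0.08],1],
    [[0,0,0],[0,0,0.08],1],
    [[0,0,0],[0,0,0.08],1],
    [[0,0,0],[0,0,0.08],1],
    [[0,0,0],[0,0,0.08],1],
    [[0,0,0],[0,0,0.06],1],
    [[0,0,0],[0,0,0],1],
    [[0,0,0],[0,0,0],1]
  ]
}}

```text
time_s: 15.82
tool_pos: [0.5854, 0.0908, 0.0781]
tool_rot: [180.0, 0.0, 140.5]
force: [1.2, 0.6, 0.3]
grip_width: 0.0099
grasp_force: 30.0
```

Run:
```python
from h import *
o=env.get_obs();print({k:np.round(o[k],3) for k in("tool_pos","tool_rot","force","wrist_torque","qpos","grip_width")})
```

```text
{'tool_pos': array([0.585, 0.091, 0.078]), 'tool_rot': array([1.79996e+02, 9.00000e-03, 1.40498e+02]), 'force': array([1.231, 0.638, 0.274]), 'wrist_torque': array([ 0.239, -0.304, -0.008]), 'qpos': array([ 12.713,  21.854, -28.825, 101.252,  11.975,  59.929,  30.089]), 'grip_width': np.float64(0.01)}
```

{"api": "drive_tool", "payload": {
  "moves": [
    [[0,0,0],[0,0,0.03],1],
    [[0,0,0],[0,0,0.03],1],
    [[0,0,0],[0,0,0.03],1],
    [[0,0,0],[0,0,0.03],1],
    [[0,0,0],[0,0,0],1],
    [[0,0,0],[0,0,0],1]
  ]
}}

```text
time_s: 16.32
tool_pos: [0.5853, 0.0908, 0.078]
tool_rot: [180.0, -0.0, 133.6]
force: [1.2, 1.1, 0.9]
grip_width: 0.0099
grasp_force: 30.0
```

Run:
```python
from h import *
o=env.get_obs();print({k:np.round(o[k],3) for k in("tool_pos","tool_rot","force","wrist_torque","qpos","grip_width")})
```

```text
{'tool_pos': array([0.585, 0.091, 0.078]), 'tool_rot': array([ 1.79995e+02, -3.00000e-03,  1.33570e+02]), 'force': array([1.156, 1.126, 0.869]), 'wrist_torque': array([ 0.22 , -0.246,  0.066]), 'qpos': array([ 11.781,  21.649, -27.671, 101.288,  11.423,  59.841,  23.571]), 'grip_width': np.float64(0.01)}
```

{"api": "drive_tool", "payload": {
  "moves": [
    [[0,0,0],[0,0,0.03],1],
    [[0,0,0],[0,0,0.03],1],
    [[0,0,0],[0,0,0],1],
    [[0,0,0],[0,0,0],1]
  ]
}}

```text
time_s: 16.65
tool_pos: [0.5858, 0.0911, 0.0781]
tool_rot: [179.9, 0.0, 130.2]
force: [2.6, 0.6, -1.4]
grip_width: 0.0099
grasp_force: 30.0
```

Run:
```python
from h import *
o=env.get_obs();print({k:np.round(o[k],3) for k in("tool_pos","tool_rot","force","wrist_torque","grip_width")})
```

```text
{'tool_pos': array([0.586, 0.091, 0.078]), 'tool_rot': array([1.79935e+02, 3.60000e-02, 1.30179e+02]), 'force': array([ 2.598,  0.588, -1.358]), 'wrist_torque': array([ 0.414, -0.749,  0.495]), 'grip_width': np.float64(0.01)}
```

{"api": "drive_tool", "payload": {
  "moves": [
    [[0,0,0],[0,0,0],0.3],
    [[0,0,0],[0,0,0],0.3],
    [[0,0,0],[0,0,0],0.3],
    [[0,0,0],[0,0,0],0.3],
    [[0,0,0],[0,0,0],0.3],
    [[0,0,-10],[0,0,0],0.3],
    [[0,0,-20],[0,0,0],0.3],
    [[0,0,-25],[0,0,0],0.3],
    [[0,0,-25],[0,0,0],0.3],
    [[0,0,-15],[0,0,0],0.3],
    [[0,0,0],[0,0,0],0.3],
    [[0,0,0],[0,0,0],0.3]
  ]
}}

```text
time_s: 17.65
tool_pos: [0.5859, 0.0908, 0.1744]
tool_rot: [179.9, 0.1, 130.0]
force: [-0.2, -0.4, -0.6]
grip_width: 0.0605
grasp_force: 0.0
```

Run:
```python
from w import *
print(env.get_obs()["tool_pos"])
look("w6",[("saddletop",(.56,.02),(.69,.12),.025,.035),("blocktop",(.61,.04),(.69,.12),.063,.072),("knob",(.54,.03),(.62,.14),.072,.09)])
```

```text
[0.58588692 0.09084984 0.17442915]
saddletop 4360 ((array([623. ,  81.7]), array([ 69.9, 104. ]), 76.1), array([0.623 , 0.0847, 0.0297]), array([0.0268, 0.0299, 0.0313]))
blocktop 1078 ((array([637.9,  77.9]), array([18., 40.]), 76.0), array([0.6361, 0.079 , 0.0677]), array([0.0652, 0.0679, 0.0692]))
knob 835 ((array([585.7,  90.9]), array([ 9.8, 43. ]), 40.4), array([0.5848, 0.092 , 0.0809]), array([0.0782, 0.0813, 0.0828]))
```

View pics/w6.png

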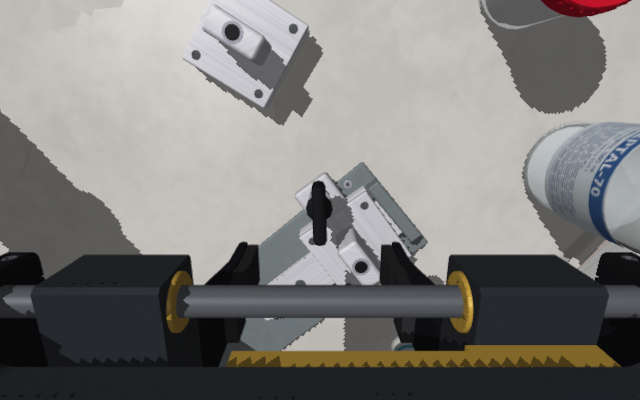

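The knob is tight: it reads about 1.2 rad and met its stop with 0.5 N m. The carrier is about 3 mm from home, about 4° off line and centred on the bar. The plain carrier, at (240,50) in this view, hasn't been touched.

```bash
python3 -c "
from cell import env
print(env.sign_off())"
```

```text
the job is handed in; nothing more can be done
None
```

I handed the job in: the carrier is on the rail within about 3 mm of home and about 4° off line, with its knob on the robot side and turned tight to its stop (about 1.2 rad); the plain carrier was not touched, and no verdict came back.

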